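Square up the pet-carrier latch and show it to the inspection camera

ROBOT

A 6-joint arm with a two-finger parallel gripper is mounted at the origin on the work surface. World frame = base frame: x ahead of the robot, y to its left, z up, the work surface at z = 0. Lengths are in mm, angles in rad, forces in N, time in s.
With the tool pointing down it reaches from about 325 to 875 mm from the base axis. Payload 4.4 kg.
Tool frame: the origin (TCP) lies at the very end of the fingers, on their centre line; the grasp point (between the pads) lies 19 mm behind it; z points along the fingers, y is the direction in which the jaws open and shut (so a half turn about z gives the same grasp; the last joint's range is limited). The gripper opens to 85 mm and grips with 20 to 120 N. Pads are 22 mm wide; open, the fingers measure 114 mm over their backs; the gripper's body (76 mm by 85 mm) begins 54 mm behind the grasp point. The pads swing forward as they close: fully open they stand 13 mm farther back than shut.
Start: joints at [-1.401, 0.207, 1.542, -0, 1.393, -0.15], TCP at [180.754, -545.853, 231.282] pointing down, gripper open.
Joint ranges: [-2.73, 2.73], [-0.86, 2.22], [0.23, 2.46], [-1.11, 4.25], [0.08, 2.63], [-2.82, 2.82]. Speed limits (rad/s): [2.79, 2.79, 3.14, 3.14, 3.14, 3.14].

INTERFACE

Orientations are given as [roll, pitch, yaw] about the fixed x, y, z axes, in that order (R = Rz(yaw) Ry(pitch) Rx(roll)).
In Python, from bench import ctrl gives the robot as it stands. Calls block until the motion is done:
- ctrl.goto(position, orientation): joint-space move of the TCP to a pose.
- ctrl.move_linear(position, v=150, orientation=None, max_force=None): straight line of the TCP; orientation=None keeps the orientation; v is the mean speed in mm/s. With max_force (N) it stops when the force on the tool has changed by that much, and returns True; else False.
- ctrl.goto_joints(angles): joint-space move.
- ctrl.gripper_open() and ctrl.close(squeeze=None): open the fingers fully, or close them until they stop; squeeze is the grip in N (None keeps the last).
- ctrl.hold(seconds).
- ctrl.ik(position, orientation): joint angles nearest the present ones, or None.
- ctrl.get_image(name): name is "scene" or "top" or "wrist"; returns a dict with "pixels" (480x640x3 uint8, red, green, blue), "vfov" (degrees; the focal length in pixels is half the picture's height over the tangent of half this angle, whatever the lens; pixels are square), "cx", "cy" (the principal point, pixels), "distortion" ([k1, k2, p1, p2, k3] as OpenCV has them; the pictures are not rectified), "xyz" and "attitude" of the camera in the world; the wrist camera has in their place "tool_from_camera" (4x4, takes a point from camera to tool coordinates, whose origin is the TCP and whose axes are the flange's). Camera axes: x right, y down, z forward; pixel columns grow to the right and rows downward; lengths in mm; the calibration is good to about 2 mm. A picture is of the moment at which its call begins: read the wrist's pose just before it. There is no depth.
A pose or a line that the arm cannot do raises ctrl.MotionError and nothing moves.
- ctrl.sign_off(): hands the job in, once; it reports no verdict.
Readings, each from a call of its own:
- ctrl.get_clock(): time.
- ctrl.get_joint_positions(): joint angles.
- ctrl.get_joint_vel(): joint speeds.
- ctrl.get_tau(): joint torques, N m.
- ctrl.get_position(): TCP position.
- ctrl.get_tcp_rot(): TCP orientation.
- ctrl.get_wrist_force(): force on the tool from outside, world axes, zero at the start.
- ctrl.get_wrist_torque(): the same for the moment, N m.
- ctrl.get_opening(): finger opening in mm.
Only numpy, scipy, OpenCV 4.12 (cv2) and the standard library are available. Lean on these libraries where they do the work, as an engineer would, in place of code of your own. Each camera call takes 0.05 s, during which the arm holds its last target. There are 200 camera calls.

TASK

Bring the pet-carrier latch into the wooden corner stop until it lies flat, square and flush against both bars, its plain end on the short bar, its side on the long bar and its steel bolt pointing away from the short bar. Then pick it up and present it to the inspection camera: bolt pointing straight into the lens along the camera's line of sight (tilted as the camera is), fin upward without leaning sideways, bolt tip 100 mm in front of the lens and centred on it. Finish holding it still there in the gripper, and leave the camera, bowl, comb, chew bone and jar alone.

Things in the scene. Friction and masses are not known exactly. Their poses are not given: they have to be found in the camera images.
- latch: Pet-carrier latch, loose, 0.06 to 0.12 kg: black plastic plate 80 x 46 x 12 mm (x, y, z) with a raised orange fin on its middle and a steel bolt (16 wide, 8 high) standing 20 mm out of its +x end. Origin: centre of the plate's underside; x points to the bolt, z up through the fin. It starts flat on the bench, 60 to 160 mm from the corner, within 35 degrees of how it must lie there.
- fin (a point): Middle of the latch's orange fin, 29 mm above the latch's origin. The fin is 50 mm long (x), 16 mm thick (y) and reaches from 12 to 46 mm above the latch's underside; grip it across its thickness. Same axes as the latch.
- bolt_tip (a point): Centre of the bolt's end face: 60 mm from the latch's origin along its x, 6 mm above the underside. Same axes as the latch.
- corner_stop: Wooden L-shaped corner stop fixed to the bench, bars 10 mm high, 14 mm wide. Origin: inner corner at bench level (z = 0). x runs along the long bar's inner face (160 mm), away from the short bar; y along the short bar's inner face (100 mm), away from the long bar. A latch flush in the corner has its axes parallel to these and its origin at x 40, y 23, z 0 mm.
- lens (a point): Centre of the inspection camera's lens glass, 170 to 290 mm above the bench. The camera looks along -x of this frame, slanting down 10 to 35 degrees; x points back into the camera, y is level, z is the camera's up. The latch is right when its axes are parallel to these and its bolt tip lies at x -100, y 0, z 0 mm.
- camera_stand: Camera stand, fixed: round dark foot 120 mm across, 14 mm high (origin: centre of its underside, z up, x away from the side the camera looks to), steel pole 330 mm high, 30 mm behind the foot's centre. Before the pole sits a white camera 64 x 50 x 44 mm with a black barrel (38 mm across, 26 mm long); the lens is its front end. Height and tilt hold by friction only: do not touch.
- bowl: Steel food bowl, 140 mm across, 48 mm high; bystander. Origin: centre of its underside.
- comb: Blue plastic grooming comb lying flat, 150 x 43 mm, 8 mm thick; bystander. Origin: on the underside, middle of its back.
- bone: Green hard silicone chew bone lying flat, about 122 x 58 mm, 22 mm high; bystander. Origin: centre of its underside.
- jar: Empty open glass treat jar, 80 mm across, 105 mm high; bystander. Origin: centre of its underside.
Not all that is in view belongs to the job. Of the things that look like the latch, the larger one is meant. There is more than one size of the corner_stop; the job needs the larger.

How it is judged:
By the outcome, as a careful person would: the job done as asked, in the order asked, and still so for the second after the job is handed in, while the arm keeps its last pose, push and grip.
It also fails if it takes over 48 s, if anything falls off the work surface, if the arm or the gripper's body presses on something with over 40 N, if the wrist force passes 120 N, or if a joint passes its speed limit or range.

## Working session

There is one attempt and no reset: what is moved stays moved. The work goes in short steps, each a Python script; the robot and the scene stay as the last script left them, time stands still between calls to the robot, and variables do not carry over. Pictures are saved under pics/ and viewed, about 8 in all and at most 12, crops included, and the job is handed in when it is done.

```bash
ls; mkdir -p pics
cat > h.py <<'E'
import numpy as np, cv2
from scipy.spatial.transform import Rotation as R
from bench import ctrl
def snap(name,fn=None):
    p=np.array(ctrl.get_position(),float); r=np.array(ctrl.get_tcp_rot(),float)
    im=ctrl.get_image(name)
    px=np.array(im["pixels"]); f=240/np.tan(np.radians(im["vfov"])/2)
    K=np.array([[f,0,im["cx"]],[0,f,im["cy"]],[0,0,1.]])
    if "xyz" in im:
        a=np.array(im["attitude"],float); M=R.from_euler('xyz',a).as_matrix() if a.size==3 else a.reshape(3,3); t=np.array(im["xyz"],float)
    else:
        T=np.array(im["tool_from_camera"],float).reshape(4,4); Rt=R.from_euler('xyz',r).as_matrix() if r.size==3 else r.reshape(3,3)
        M=Rt@T[:3,:3]; t=p+Rt@T[:3,3]
    c=dict(px=px,K=K,D=np.array(im["distortion"],float),M=M,t=t)
    if fn: cv2.imwrite("pics/"+fn+".png",px[:,:,::-1]); np.savez("pics/"+fn+".npz",**c)
    return c
def load(fn): return dict(np.load("pics/"+fn+".npz"))
def ray(c,uv):
    uv=np.array(uv,float).reshape(-1,1,2); n=cv2.undistortPoints(uv,c["K"],c["D"]).reshape(-1,2)
    return np.c_[n,np.ones(len(n))]@c["M"].T
def onplane(c,uv,z):
    d=ray(c,uv); return c["t"]+d*((z-c["t"][2])/d[:,2])[:,None]
def proj(c,P):
    P=(np.array(P,float).reshape(-1,3)-c["t"])@c["M"]
    return cv2.projectPoints(P,np.zeros(3),np.zeros(3),c["K"],c["D"])[0].reshape(-1,2)
def tri(cs,uvs):
    A=np.zeros((3,3));b=np.zeros(3)
    for c,u in zip(cs,uvs):
        d=ray(c,[u])[0];d/=np.linalg.norm(d);Q=np.eye(3)-np.outer(d,d);A+=Q;b+=Q@c["t"]
    return np.linalg.solve(A,b)
E
python3 - <<'E'
from h import *
for n in("scene","top","wrist"):
    c=snap(n,n+"0"); print(n,c["t"],c["M"][:,2],c["K"][0,0])
print(ctrl.get_tcp_rot(),ctrl.get_clock())
E
```

```text
pics
scene [1223.21748669  581.8063795  1351.97084098] [-0.42907867 -0.41926758 -0.80006636] 551.629414593764
top [ 485.95626834  -34.56885356 1165.76554888] [ 0.11056603  0.02746336 -0.99348926] 450.7579387514238
wrist [ 258.19316995 -518.80558026  373.4958068 ] [-0.30332161 -0.09864914 -0.94776809] 350.309247828521
[-3.13981164e+00 -2.74698316e-04  3.19767844e-01] 0.15
```

View pics/top0.png

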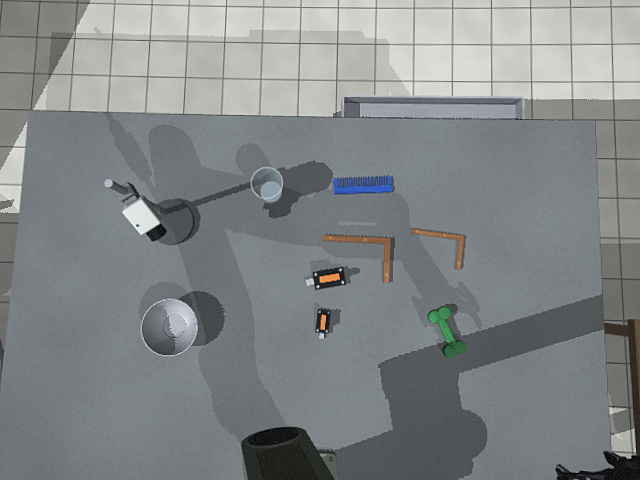

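View pics/scene0.png

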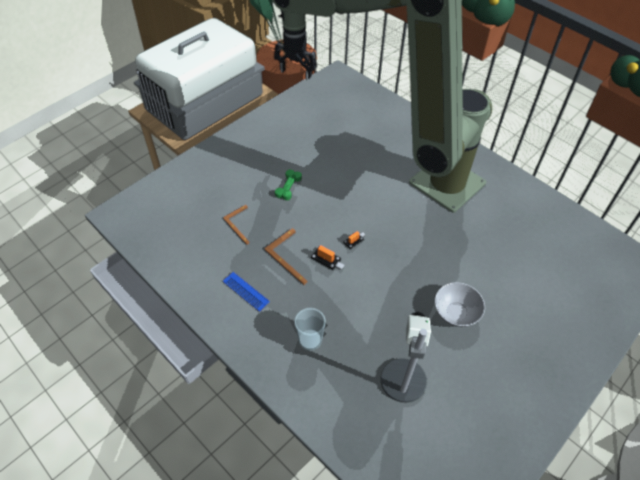

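Top view: the large latch is at about (328,278) with its bolt to the left. The large stop's corner is at about (385,241), long bar running left and short bar running down. The inspection camera is at (142,216) with its barrel at (156,233). I'll get rough positions, then go for a wrist close-up.

Run:
```python
from h import *
c=load("top0")
print("latch",onplane(c,[[330,279],[308,282]],30)[:,:2].round(0).tolist())
print("stop corner,long end,short end",onplane(c,[[386,244],[323,240],[384,283]],10)[:,:2].round(0).tolist())
print("others jar,bowl,bone,comb",onplane(c,[[270,190],[170,330],[446,332],[363,186]],10)[:,:2].round(0).tolist())
s=load("scene0")
print("barrel/ cam tri",tri([c,s],[[156,233],[418,350]]),tri([c,s],[[140,212],[420,328]]), "foot",onplane(c,[[174,222]],14))
T=ctrl.get_image("wrist")["tool_from_camera"]; print(np.array(T).round(3))
# wrist view pose over latch/corner midpoint
for yaw in (np.pi/2,-np.pi/2,0,np.pi):
    print(yaw, ctrl.ik([470,-60,250],[np.pi,0,yaw]))
```

```text
latch [[516.0, -73.0], [507.0, -18.0]]
stop corner,long end,short end [[610.0, -215.0], [616.0, -53.0], [510.0, -211.0]]
others jar,bowl,bone,comb [[744.0, 88.0], [377.0, 328.0], [393.0, -364.0], [760.0, -154.0]]
barrel/ cam tri [611.84336221 342.06538418 113.05090416] [635.75729731 333.55467381 247.77255666] foot [[652.58938178 333.89094972  14.        ]]
[[-1.0000e-03 -9.4800e-01 -3.1900e-01  8.1961e+01]
 [ 1.0000e+00 -1.0000e-03  0.0000e+00 -9.4300e-01]
 [-1.0000e-03 -3.1900e-01  9.4800e-01 -1.4329e+02]
 [ 0.0000e+00  0.0000e+00  0.0000e+00  1.0000e+00]]
1.5707963267948966 [-0.30991941 -0.02784618  1.75661522  0.          1.41282362 -0.30991941]
-1.5707963267948966 None
0 [-3.09919415e-01 -2.78461801e-02  1.75661522e+00 -4.44089210e-16
  1.41282362e+00  1.26087691e+00]
3.141592653589793 [-0.30991941 -0.02784618  1.75661522  0.          1.41282362 -1.88071574]
```

Run:
```python
from h import *
ctrl.goto([560,-230,200],[np.pi,0,np.pi/2])
c=snap("wrist","w1"); print(ctrl.get_clock(), c["t"])
print(proj(c,[[516,-73,30],[610,-215,10]]))
```

```text
2.05 [ 559.55684208 -148.27046704  343.36851164]
[[262.92861969  12.75802185]
 [371.6839827  187.89214047]]
```

View pics/w1.png

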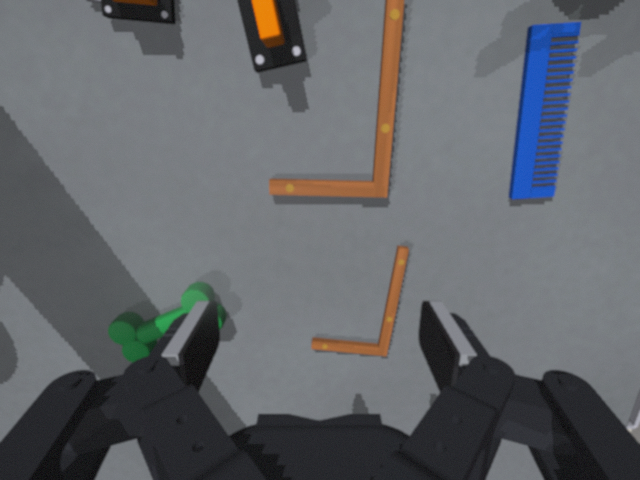

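The large stop's corner shows at about (378,185), but the latch is cut off at the top edge. I'll shift the view +y and extract both.

Run:
```python
from h import *
ctrl.goto([545,-125,200],[np.pi,0,np.pi/2])
c=snap("wrist","w2"); print(ctrl.get_clock(), c["t"])
uv=proj(c,[[516,-73,46],[610,-215,10],[616,-53,10],[510,-211,10]]); print(uv)
hsv=cv2.cvtColor(c["px"],cv2.COLOR_RGB2HSV)
for p in uv.astype(int):
    if 0<=p[0]<640 and 0<=p[1]<480: print(p,hsv[p[1],p[0]])
```

```text
2.6 [544.5343512  -41.94516244 343.52433144]
[[284.66484743 154.13136778]
 [380.71512783 287.09429241]
 [397.30636004 127.51362083]
 [286.2500139  283.6965834 ]]
[284 154] [ 16 244 237]
[380 287] [ 12 153 165]
[397 127] [ 12 154 154]
[286 283] [  0   8 133]
```

View pics/w2.png

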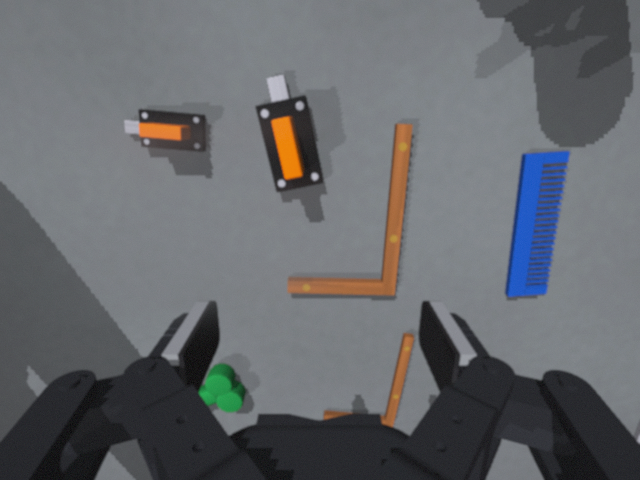

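Run:
```python
from h import *
c=load("w2"); hsv=cv2.cvtColor(c["px"],cv2.COLOR_RGB2HSV)
def comp(m,p):
    n,l,s,_=cv2.connectedComponentsWithStats(m.astype(np.uint8)); return l==l[p[1],p[0]]
H,S,V=[hsv[...,i].astype(int) for i in range(3)]
st=comp((H>5)&(H<20)&(S>100)&(S<215),(390,260))
P=onplane(c,np.argwhere(st)[:,::-1],10)[:,:2]
# per-column/row edges in world grid
def line(along,perp,lo,hi,fn):
    pts=[]
    for a in np.arange(lo,hi,3):
        s=P[(abs(P[:,along]-a)<1.5)][:,perp]
        if len(s): pts.append((a,fn(s)))
    pts=np.array(pts); k=np.polyfit(pts[:,0],pts[:,1],1); r=pts[:,1]-np.polyval(k,pts[:,0]); ok=abs(r)<1.5
    k=np.polyfit(pts[ok,0],pts[ok,1],1); return k,r.std()
print("extent",P.min(0),P.max(0))
for nm,a in {"long outer":(1,0,-205,-70,np.max),"long inner":(1,0,-200,-70,lambda s:s[s>590].min() if (s>590).any() else s.min()),
  "short outer":(0,1,520,610,np.min),"short inner":(0,1,520,600,np.max)}.items():
    k,r=line(*a); print(nm,k,np.degrees(np.arctan(k[0])),r)
fin=comp((H>5)&(H<25)&(S>200),(287,150))&(V>205)
r=cv2.minAreaRect(onplane(c,np.argwhere(fin)[:,::-1],46)[:,:2].astype(np.float32)); print("fin",r)
bl=comp((V<60),(270,150)); bl=bl|fin
r=cv2.minAreaRect(onplane(c,np.argwhere(bl)[:,::-1],12)[:,:2].astype(np.float32)); print("plate",r, bl.sum())
```

```text
extent [ 511.6045277  -223.20733775] [629.18254629 -49.94197085]
long outer [2.57628116e-02 6.30444962e+02] 1.4757739299365547 0.28106102718775394
long inner [2.47008679e-02 6.15635022e+02] 1.4149677553951363 0.2631353575479286
short outer [-2.88040315e-02 -2.05979642e+02] -1.6498932491609362 0.33912472666030113
short inner [-8.56157628e-03 -2.00354691e+02] -0.4905302019534 0.5090663039523388
fin ((517.5697631835938, -68.27021026611328), (14.349102020263672, 48.30329132080078), 11.481040000915527)
plate ((518.709228515625, -68.6719970703125), (45.1285514831543, 78.57658386230469), 11.411141395568848) 3389
```

```bash
cat >> h.py <<'E'
C=np.array([610.9,-209.6]); YAW=np.radians(88.5); e1=np.array([np.cos(YAW),np.sin(YAW)]); e2=np.array([-e1[1],e1[0]])
def cw(x,y): return C+x*e1+y*e2
E
python3 - <<'E'
from h import *
y=np.radians(101.5); O=[np.pi,0,y]; L=[518,-68.5]
ctrl.goto([*L,80],O); ctrl.move_linear([*L,17],v=80)
ctrl.close(40); print("open",ctrl.get_opening(),ctrl.get_position(),ctrl.get_wrist_force())
ctrl.move_linear([*L,23],v=60); print(ctrl.get_wrist_force(),ctrl.get_opening(),ctrl.get_clock())
ctrl.move_linear([*cw(46,29),23],v=80,orientation=[np.pi,0,YAW])
c=snap("wrist","w3"); print(ctrl.get_position(),ctrl.get_clock())
E
```

```text
open 15.436225403110594 [518.29256565 -68.57079582  17.2390721 ] [-0.17441778  0.27427868  1.26757446]
[ 0.18707284  0.18714434 -0.20320542] 15.802693798872804 5.0167
[ 582.76340262 -162.36793264   22.90175761] 6.65
```

View pics/w3.png

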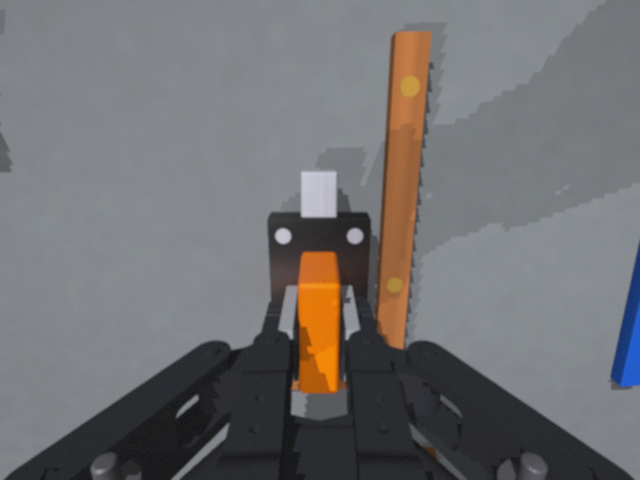

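The latch is held straight in the jaws (bolt at (320,195), plate edges vertical) and the long bar is at right. Next I lower it and push it into both bars.

Run:
```python
from h import *
c=load("w3"); p=onplane(c,[[390,40],[381,290]],0)[:,:2]; q=onplane(c,[[432,40],[410,290]],10)[:,:2]
for s in (p,q): d=s[0]-s[1]; print("bar yaw",np.degrees(np.arctan2(d[1],d[0])),[((x-C)@e2).round(2) for x in s])
S=lambda:(np.array(ctrl.get_position()).round(2),np.array(ctrl.get_wrist_force()).round(1),round(ctrl.get_opening(),1))
print(ctrl.move_linear([*cw(46,29),14],v=25,max_force=4),*S())
z=ctrl.get_position()[2]
ctrl.close(20)
print(ctrl.move_linear([*cw(46,18),z],v=20,max_force=10),*S())
a=np.array(ctrl.get_position())
y2=(a[:2]-C)@e2
print(ctrl.move_linear([*cw(34,y2),z],v=20,max_force=9),*S())
a=np.array(ctrl.get_position()); x2=(a[:2]-C)@e1; print("corner coords",x2,(a[:2]-C)@e2)
print(ctrl.move_linear([*cw(x2,y2-4),z],v=15,max_force=9),*S())
print(np.degrees(ctrl.get_tcp_rot()),ctrl.get_clock())
```

```text
bar yaw 89.88554766386564 [np.float64(-0.26), np.float64(-3.11)]
bar yaw 88.73519691418618 [np.float64(-15.1), np.float64(-15.56)]
True [ 583.63 -162.91   17.16] [ 0.7 -0.   3. ] 14.9
True [ 583.94 -162.87   17.17] [-0.9  0.6  3.1] 15.4
True [ 583.66 -168.33   17.23] [0.5 0.7 3.3] 15.4
corner coords 40.54312591986354 28.315839386278274
False [ 586.75 -168.46   17.29] [-3.4  1.9  6.6] 15.2
[-179.57416805   -0.21067182   88.55539419] 8.3417
```

Run:
```python
from h import *
def S(): 
    a=np.array(ctrl.get_position()); d=a[:2]-C; print("corner xy",round(d@e1,2),round(d@e2,2),"z",a[2].round(2),"F",np.array(ctrl.get_wrist_force()).round(1))
z=17.5
S()
a=np.array(ctrl.get_position()); x=(a[:2]-C)@e1
for y in (23,21.5,20,18.5):
    r=ctrl.move_linear([*cw(x,y),z],v=12); ctrl.hold(.1); print(y,r,end=" "); S()
    if np.linalg.norm(ctrl.get_wrist_force()[:2])>12: break
Y=y
for xx in (39.5,38.5,37.5,36.5):
    r=ctrl.move_linear([*cw(xx,Y),z],v=12); ctrl.hold(.1); print(xx,r,end=" "); S()
    if abs(ctrl.get_wrist_force()[1])>12: break
print(ctrl.get_clock()); snap("wrist","w4")
```

```text
corner xy 40.49 25.22 z 17.29 F [-3.4  1.9  6.6]
23 False corner xy 40.57 23.98 z 17.25 F [-3.2  1.4  4.8]
21.5 False corner xy 40.52 22.21 z 17.27 F [-3.6  1.3  4.7]
20 False corner xy 40.54 22.13 z 17.34 F [-7.4  1.   8.1]
18.5 False corner xy 40.54 22.1 z 17.36 F [-11.9   0.9  12.8]
39.5 False corner xy 40.51 22.08 z 17.39 F [-11.1   3.   13.7]
38.5 False corner xy 40.55 22.12 z 17.38 F [-10.9   6.7  14.4]
37.5 False corner xy 40.51 22.09 z 17.41 F [-10.7   8.6  14.4]
36.5 False corner xy 40.47 22.09 z 17.45 F [-10.4  11.3  15.1]
11.2167
```

Run:
```python
from h import *
ctrl.gripper_open()
ctrl.move_linear([*cw(40,22.5),70],v=120)
ctrl.move_linear([*cw(5,30),170],v=200)
c=snap("wrist","w5"); print(ctrl.get_clock(),c["t"])
cv2.imwrite("pics/w5c.png",cv2.resize(c["px"][60:320,200:460,::-1],(780,780))[:600])
```

```text
13.275 [ 583.01829736 -121.19012214  312.08372157]
```

View pics/w5c.png

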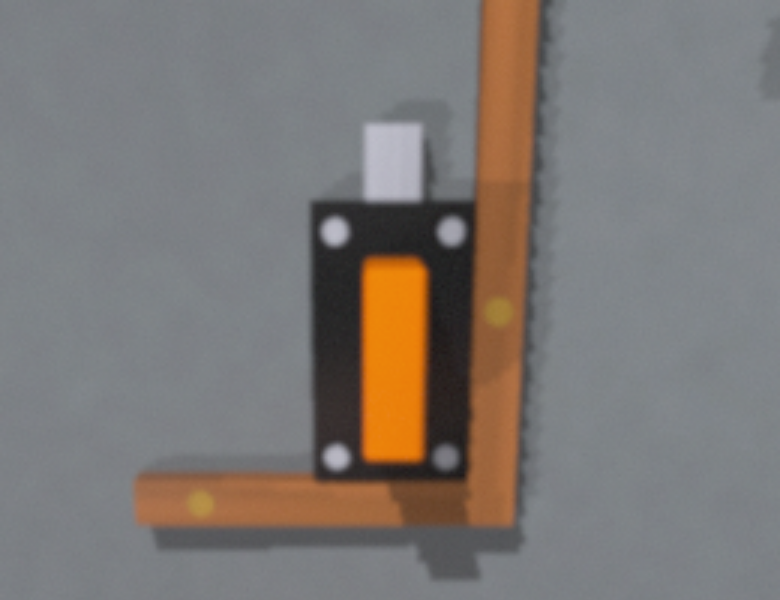

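The latch sits on both bars with no visible gap: crop right edge x≈470 along the long bar, bottom edge at (315–466, 478) on the short bar. A quick numeric check for squareness, and then views of the inspection camera from near its line of sight.

Run:
```python
from h import *
c=load("w5"); f=lambda U:np.array(U,float)/3+[200,60]
def yaw(U,z): p=onplane(c,f(U),z)[:,:2]; d=p[0]-p[1]; return np.degrees(np.arctan2(d[1],d[0])).round(2),p.round(1).tolist()
print("bar outer",yaw([[540,60],[516,510]],10),"plate left",yaw([[312,205],[314,475]],12),"screwsL",yaw([[335,232],[337,457]],12),"screwsR",yaw([[452,232],[446,457]],12))
print("short bar",yaw([[137,526],[515,526]],10),"plate bottom",yaw([[316,479],[466,479]],12))
# views of camera: tool x toward camera stand, wrist cam looking back -> need cam looking toward stand; yaw so tool -x points to stand
t=np.array([612,340,220.])
for yw in np.radians([-180,-150,-120,-90,60,90]):
  for tilt in (0,-30,30,):
    d=np.array([np.cos(yw),np.sin(yw),0])
    O=R.from_euler('xyz',[np.pi,0,yw])*R.from_euler('y',np.radians(tilt))
    e=O.as_euler('xyz'); p=np.array([430,160,260.])
    q=ctrl.ik(p,e); print(np.degrees(yw).round(),tilt,None if q is None else np.round(q,2), O.as_matrix()[:,2].round(2))
```

```text
bar outer (np.float64(88.33), [[629.7, -94.6], [626.1, -219.3]]) plate left (np.float64(88.17), [[568.2, -129.6], [565.7, -206.3]]) screwsL (np.float64(88.65), [[574.2, -136.9], [572.7, -201.0]]) screwsR (np.float64(88.55), [[606.5, -137.7], [604.9, -201.8]])
short bar (np.float64(178.65), [[511.2, -221.7], [625.9, -224.4]]) plate bottom (np.float64(178.62), [[566.3, -207.6], [610.8, -208.6]])
-180.0 0 [ 0.17 -0.07  1.78  0.    1.44 -1.4 ] [-0.  0. -1.]
-180.0 -30 [ 0.26 -0.4   2.12 -0.16  0.92 -1.25] [ 0.5   0.   -0.87]
-180.0 30 [ 0.12  0.29  1.47  0.07  1.9  -1.44] [-0.5   0.   -0.87]
-150.0 0 [ 0.17 -0.07  1.78  0.    1.44 -1.93] [-0.  0. -1.]
-150.0 -30 [-0.02 -0.43  2.14  0.31  1.   -2.22] [ 0.43  0.25 -0.87]
-150.0 30 [ 0.26  0.3   1.45 -0.14  1.89 -1.85] [-0.43 -0.25 -0.87]
-120.0 0 [ 0.17 -0.07  1.78 -0.    1.44 -2.45] [-0.  0. -1.]
-120.0 -30 None [ 0.25  0.43 -0.87]
-120.0 30 [ 0.38  0.25  1.52 -0.32  1.79 -2.24] [-0.25 -0.43 -0.87]
-90.0 0 None [-0. -0. -1.]
-90.0 -30 None [-0.    0.5  -0.87]
-90.0 30 [ 0.47  0.13  1.66 -0.46  1.61 -2.62] [-0.   -0.5  -0.87]
60.0 0 [ 0.17 -0.07  1.78 -0.    1.44  0.69] [ 0. -0. -1.]
60.0 -30 [ 0.38  0.25  1.52 -0.32  1.79  0.9 ] [-0.25 -0.43 -0.87]
60.0 30 [-0.18 -0.3   2.05  0.52  1.24  0.21] [ 0.25  0.43 -0.87]
90.0 0 [ 0.17 -0.07  1.78 -0.    1.44  0.17] [ 0. -0. -1.]
90.0 -30 [ 0.47  0.13  1.66 -0.46  1.61  0.52] [ 0.   -0.5  -0.87]
90.0 30 [-0.2  -0.1   1.89  0.52  1.48 -0.28] [ 0.    0.5  -0.87]
```

Square to within about 0.4°. Now I search for feasible wrist viewpoints of the inspection camera.

```bash
cat > look.py <<'E'
from h import *
Tc=np.array(ctrl.get_image("wrist")["tool_from_camera"]).reshape(4,4)
def view(T,az,el,r,up=15):
    az,el=np.radians([az,el]); T=np.array(T,float)
    P=T+r*np.array([np.cos(az)*np.cos(el),np.sin(az)*np.cos(el),np.sin(el)])
    f=(T-P)/r; x=np.cross(f,[0,0,1]); x/=np.linalg.norm(x); 
    f=R.from_rotvec(-np.radians(up)*x).apply(f); y=np.cross(f,x)
    M=np.c_[x,y,f]@Tc[:3,:3].T; t=P-M@Tc[:3,3]
    return t,R.from_matrix(M).as_euler('xyz'),M
E
python3 - <<'E'
from look import *
T=[615,335,225]
for r in (220,270,330):
  for az in range(180,331,15):
    for el in (10,25,40,55):
        for up in (8,20):
            t,e,M=view(T,az,el,r,up)
            body=t-M[:,2]*100
            q=ctrl.ik(t,e)
            if q is not None: print(r,az,el,up,t.round(),np.round(q,2),round(np.linalg.norm(t-T)))
E
```

```text
220 180 10 8 [542. 335. 182.] [ 0.76  0.57  2.09  3.96  1.24 -1.92] 84
220 180 10 20 [522. 335. 154.] [ 0.79  0.46  2.12  4.1   1.01 -2.03] 117
220 180 25 8 [534. 335. 202.] [ 0.76  0.3   2.12  4.22  0.86 -2.22] 84
220 180 55 8 [533. 335. 246.] [ 0.64  0.04  1.91 -0.77  0.66  2.7 ] 84
220 180 55 20 [499. 335. 240.] [ 0.62  0.02  1.85 -0.45  0.83  2.41] 117
220 195 10 8 [545. 316. 182.] [ 0.51  0.52  2.24  3.41  1.21 -1.67] 84
220 195 10 20 [526. 311. 154.] [ 0.52  0.38  2.29  3.47  0.92 -1.72] 117
220 195 25 8 [537. 314. 202.] [ 0.51  0.19  2.28  3.54  0.68 -1.82] 84
220 195 25 20 [511. 307. 180.] [ 0.52  0.07  2.28  3.81  0.37 -2.09] 117
220 195 40 20 [503. 305. 210.] [ 0.49 -0.09  2.15 -0.61  0.3   2.31] 117
220 195 55 8 [536. 313. 246.] [ 0.46 -0.07  2.01 -0.35  0.44  2.03] 84
220 195 55 20 [503. 305. 240.] [ 0.46 -0.08  1.94 -0.17  0.71  1.86] 117
220 210 10 8 [552. 298. 182.] [ 0.19  0.51  2.29  2.79  1.26 -1.46] 84
220 210 10 20 [535. 288. 154.] [ 0.17  0.36  2.35  2.72  0.97 -1.39] 117
220 210 25 8 [545. 294. 202.] [ 0.19  0.15  2.33  2.63  0.71 -1.26] 84
220 210 25 20 [522. 2
[... 14035 characters left out ...]
 173.] [-0.22  1.16  0.68  1.1   2.19 -0.51] 208
330 300 25 8 [706. 179. 249.] [-0.2   1.02  0.75  1.1   2.19 -0.45] 182
330 300 25 20 [719. 155. 227.] [-0.2   0.99  0.73  0.9   2.12 -0.52] 208
330 300 40 8 [700. 189. 295.] [-0.16  0.85  0.79  0.9   2.11 -0.45] 182
330 300 40 20 [715. 162. 280.] [-0.16  0.82  0.77  0.72  2.05 -0.51] 208
330 300 55 8 [688. 210. 336.] [-0.09  0.7   0.83  0.71  2.02 -0.43] 182
330 300 55 20 [705. 180. 330.] [-0.07  0.67  0.81  0.52  1.97 -0.47] 208
330 315 40 8 [734. 216. 295.] [-0.07  1.16  0.25  0.98  2.38 -0.34] 182
330 315 55 8 [718. 233. 336.] [-0.02  0.94  0.43  0.71  2.27 -0.48] 182
330 315 55 20 [742. 209. 330.] [-0.    0.9   0.42  0.5   2.19 -0.57] 208
```

Run:
```python
from look import *
T=[615,335,225]
for n,a in {"A":(300,25,330,20),"B":(255,25,330,20),"C":(225,40,330,20)}.items():
    t,e,M=view(T,*a); ctrl.goto(t,e); ctrl.hold(.15); c=snap("wrist","v"+n); print(n,ctrl.get_clock(),proj(c,[T]))
ims=[cv2.imread(f"pics/v{n}.png")[0:300,170:470] for n in "ABC"]
cv2.imwrite("pics/vv.png",np.hstack([cv2.resize(i,(400,400)) for i in ims[:2]]))
cv2.imwrite("pics/vcc.png",cv2.resize(ims[2],(600,600)))
```

```text
A 14.9833 [[317.80073693 106.16525065]]
B 16.225 [[316.4482111  105.95764589]]
C 17.2083 [[317.20609718 104.49941252]]
```

View pics/vv.png

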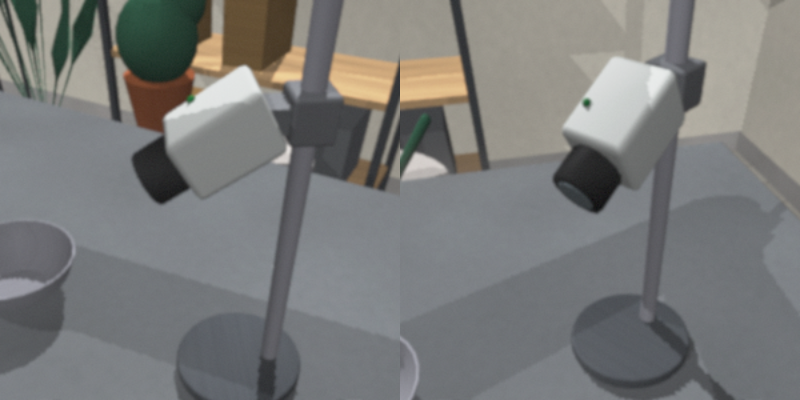

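View pics/vcc.png

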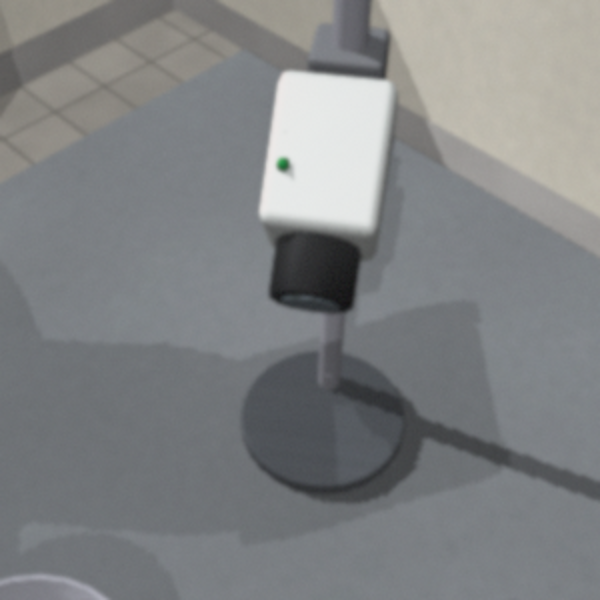

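A, B and C clearly show the white body and black barrel. In C's crop the barrel front is at (313,300), and the foot is at (323,420). Next I take line segments on the body and barrel for the axis, and triangulate the pole and lens rim.

Run:
```python
from h import *
lsd=cv2.createLineSegmentDetector()
box=dict(A=(262,40,390,160),B=(280,35,385,165),C=(290,25,380,165))
for n,(x0,y0,x1,y1) in box.items():
    c=load("v"+n); g=cv2.cvtColor(c["px"],cv2.COLOR_RGB2GRAY)[y0:y1,x0:x1]
    g=cv2.resize(g,None,fx=4,fy=4,interpolation=cv2.INTER_CUBIC)
    L=lsd.detect(g)[0].reshape(-1,4)/4+[x0-.375,y0-.375,x0-.375,y0-.375]
    print(n); 
    for l in L:
        if np.hypot(l[2]-l[0],l[3]-l[1])>13: print(l.round(1).tolist())
    # barrel
    hsv=cv2.cvtColor(c["px"],cv2.COLOR_RGB2HSV); V=hsv[...,2].copy(); 
    seed={'A':(289,128),'B':(311,130),'C':(327,133)}[n]
    m=((V<60)).astype(np.uint8); _,lab,st,_=cv2.connectedComponentsWithStats(m); k=lab[seed[1],seed[0]]; print("barrel",k,st[k],V[seed[1],seed[0]])
    r=cv2.minAreaRect(np.argwhere(lab==k)[:,::-1].astype(np.float32)); print(cv2.boxPoints(r).round(1).tolist())
```

```text
A
[309.0, 75.4, 292.2, 86.6]
[343.8, 53.0, 315.8, 71.3]
[315.7, 55.7, 312.8, 71.5]
[365.7, 68.6, 358.8, 54.6]
[292.6, 88.3, 294.1, 108.3]
[272.5, 93.7, 262.3, 57.7]
[312.4, 140.5, 291.0, 152.9]
[314.1, 49.1, 333.8, 53.2]
[281.4, 146.3, 272.2, 131.8]
[269.5, 115.1, 291.6, 100.9]
[272.5, 132.3, 268.1, 119.6]
[381.0, 100.5, 373.7, 83.3]
[380.6, 159.3, 385.9, 123.8]
[291.1, 99.2, 272.5, 94.3]
[294.8, 115.4, 311.7, 139.6]
barrel 65 [ 270  103   42   49 1127] 41
[[265.5, 115.5999984741211], [291.6000061035156, 102.19999694824219], [311.70001220703125, 141.39999389648438], [285.6000061035156, 154.8000030517578]]
B
[372.1, 52.0, 352.2, 47.0]
[286.9, 127.7, 299.8, 109.2]
[333.2, 138.7, 321.4, 156.3]
[328.5, 42.5, 306.4, 73.2]
[308.6, 157.1, 295.3, 148.7]
[304.9, 75.2, 291.9, 93.6]
[353.7, 45.5, 367.7, 39.4]
[350.5, 46.5, 331.0, 41.7]
barrel 45 [ 286  109   50   50 1401] 38
[[281.8999938964844, 135.89999389648438], [304.20001220703125, 104.0], [339.8999938964844, 129.0], [317.6000061035156, 160.89999389648438]]
C
[364.1, 39.5, 311.9, 34.4]
[308.2, 41.1, 298.8, 105.9]
[364.0, 24.7, 362.4, 37.8]
[349.7, 127.3, 345.8, 153.8]
[303.9, 146.8, 307.2, 123.7]
[341.3, 155.9, 326.3, 155.8]
[356.5, 114.5, 366.6, 41.7]
barrel 5 [ 306  117   44   39 1292] 49
[[304.5, 150.8000030517578], [309.70001220703125, 114.19999694824219], [350.3999938964844, 120.0999984741211], [345.20001220703125, 156.60000610351562]]
```

```bash
cat > lens.py <<'E'
from h import *
from scipy.optimize import least_squares, brentq
body=dict(A=[(343.8,53,292.2,86.6)],B=[(328.5,42.5,291.9,93.6)],C=[(308.2,41.1,298.8,105.9),(366.6,41.7,356.5,114.5)])
bar=dict(A=[(269.5,115.1,291.6,100.9),(291,152.9,312.4,140.5)],B=[(286.9,127.7,299.8,109.2),(321.4,156.3,333.2,138.7)],C=[(345.8,153.8,349.7,127.3),(303.9,146.8,307.2,123.7)])
lev=dict(B=[(350.5,46.5,331,41.7)],C=[(364.1,39.5,311.9,34.4)])
cs={n:load("v"+n) for n in "ABC"}
def nrm(n,l):
    d=ray(cs[n],[l[:2],l[2:]]); v=np.cross(d[0],d[1]); return v/np.linalg.norm(v)
def direc(sets):
    N=[];lab=[]
    for S in sets:
        for n,Ls in S.items():
            for l in Ls: N.append(nrm(n,l)*np.hypot(l[2]-l[0],l[3]-l[1])); lab.append(n)
    N=np.array(N); u,s,vt=np.linalg.svd(N); d=vt[2]; d=d*np.sign(d[0])   # into camera (+x side)
    res=np.degrees(N@d/np.linalg.norm(N,axis=1)); return d,res,lab
for nm,s in (("body",[body]),("barrel",[bar]),("all",[body,bar])):
    d,res,lab=direc(s); print(nm,"az",np.degrees(np.arctan2(d[1],d[0])).round(2),"tilt",np.degrees(np.arcsin(d[2])).round(2),res.round(1))
y,res,_=direc([lev]); print("level dir az",np.degrees(np.arctan2(y[1],y[0])),"z",y[2])
# axis position: silhouette planes lie 19 mm from the axis
A=[];b=[]
for n in "ABC":
    mid=ray(cs[n],[np.mean(np.array(bar[n]).reshape(-1,2),0)])[0]
    for l in bar[n]:
        v=nrm(n,l); v*=np.sign(v@mid); A.append(v); b.append(v@cs[n]["t"]+19)
A=np.array(A);b=np.array(b)
P=np.array([612,340,220.])
x=least_squares(lambda q:np.r_[A@q-b,(q-P)@d*1e-1],P).x; print("axis pt",x,"res mm",(A@x-b).round(2))
# front end along axis
e=np.cross([0,0,1],d); e/=np.linalg.norm(e); w=np.cross(d,e); th=np.linspace(0,6.283,90)
ss=[]
for n in "ABC":
    c=cs[n]; V=cv2.cvtColor(c["px"],cv2.COLOR_RGB2HSV)[...,2]; _,lab,st,_=cv2.connectedComponentsWithStats((V<60).astype(np.uint8))
    sd={'A':(289,128),'B':(311,130),'C':(327,133)}[n]; pts=np.argwhere(lab==lab[sd[1],sd[0]])[:,::-1]
    q=proj(c,[x,x-d*20]); a=(q[1]-q[0])/np.linalg.norm(q[1]-q[0]); mx=(pts@a).max()+.4
    f=lambda s:(proj(c,x+s*d+19*(np.cos(th)[:,None]*e+np.sin(th)[:,None]*w))@a).max()-mx
    ss.append(brentq(f,-80,80))
print("front s",np.round(ss,2)); lens=x+np.median(ss)*d
print("lens",lens.round(1),"sets",[(x+s*d).round(1).tolist() for s in ss])
E
python3 lens.py
```

```text
body az 35.51 tilt 30.36 [-0.1  0.1  0.3 -0.2]
barrel az 35.36 tilt 30.75 [ 0.  -0.3  0.2  0.4 -0.1 -0.1]
all az 35.49 tilt 30.44 [-0.1  0.1  0.3 -0.3  0.3 -0.1  0.3  0.5 -0.2 -0.1]
level dir az -57.69790360461817 z 0.03227138391391166
axis pt [620.21633771 323.2576134  225.30105138] res mm [-0.32 -0.4  -0.37 -0.44 -0.32 -0.5 ]
front s [-36.65 -35.38 -36.65]
lens [594.5 304.9 206.7] sets [[594.5, 304.9, 206.7], [595.4, 305.5, 207.4], [594.5, 304.9, 206.7]]
```

Excellent agreement: lens near (594.7, 305.1, 206.8), azimuth 35.5°, tilt 30.4°. Next I regrip, re-seat against both bars, then lift and measure the bolt in the jaws.

Run:
```python
from h import *
d=load("top0"); print("lens in top",proj(d,[[594.7,305.1,206.8]]))
def S(): 
    a=np.array(ctrl.get_position()); q=a[:2]-C; print("corner xy",round(q@e1,2),round(q@e2,2),"z",a[2].round(2),"F",np.array(ctrl.get_wrist_force()).round(1),"op",round(ctrl.get_opening(),1))
O=[np.pi,0,YAW]
ctrl.goto([*cw(40.5,22.1),110],O); ctrl.move_linear([*cw(40.5,22.1),17.2],v=90)
ctrl.hold(.1); S(); ctrl.close(25); ctrl.hold(.1); S()
for y in (21,20,19):
    ctrl.move_linear([*cw(40.5,y),17.4],v=12); ctrl.hold(.08)
S()
ctrl.move_linear([*cw(40.5,21.8),17.4],v=12)
for x in (39,37.5,36,35):
    ctrl.move_linear([*cw(x,21.8),17.4],v=12); ctrl.hold(.08); S()
    if abs(ctrl.get_wrist_force()[1])>10: break
print(ctrl.get_clock()); snap("wrist","w6")
```

```text
lens in top [[157.91626205 235.40352249]]
corner xy 40.18 21.33 z 18.17 F [0.4 0.9 0.4] op 85.5
corner xy 40.52 22.23 z 17.26 F [-0.8 -0.1  0.9] op 15.6
corner xy 40.54 22.06 z 17.4 F [-10.2  -0.3   8.8] op 15.7
corner xy 40.45 22.16 z 17.32 F [-4.2  4.   5.5] op 15.3
corner xy 40.4 22.15 z 17.4 F [-3.5  8.1  6.1] op 15.9
corner xy 40.31 22.17 z 17.5 F [-4.  10.4  7.5] op 15.5
23.1917
```

No motion under 10 N, so it is firmly seated on both bars. Now tighten, lift, and measure the bolt tip in the tool frame.

Run:
```python
from h import *
ctrl.move_linear([*cw(40.3,22.1),17.4],v=15); ctrl.close(60); ctrl.hold(.1)
z0=ctrl.get_position()[2]; print(z0,np.round(ctrl.get_wrist_force(),1))
ctrl.move_linear([*cw(40.3,22.2),130],v=120); ctrl.hold(.2)
c=snap("wrist","w7"); print("w",ctrl.get_clock(),ctrl.get_opening(),z0)
cv2.imwrite("pics/w7c.png",cv2.resize(c["px"][120:320,220:420,::-1],(600,600),interpolation=cv2.INTER_CUBIC))
```

```text
17.351439349172193 [-4.1  2.   3. ]
w 25.3333 15.044438140576878 17.351439349172193
```

View pics/w7c.png

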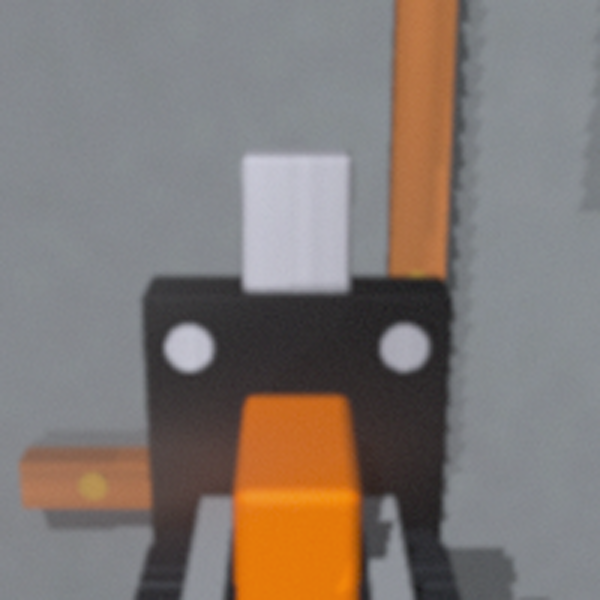

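Run:
```python
from h import *
c=load("w7"); Tc=np.array(ctrl.get_image("wrist")["tool_from_camera"]).reshape(4,4)
c["M"]=Tc[:3,:3]; c["t"]=Tc[:3,3]
f=lambda U:np.array(U,float)/3+[220-.33,120-.33]
g=lambda U,z:onplane(c,f(U),z)[:,:2].round(2).tolist()
print("tip lower edge (h=2)",g([[243,154],[350,154]],15.35)," as top edge (h=10)",g([[243,154],[350,154]],7.35))
print("plate front top edge h12",g([[150,297],[445,297]],5.35)," front bottom edge h0",g([[155,278],[445,278]],17.35))
print("bolt root h10",g([[243,291],[350,291]],7.35),"screws h12",g([[189,348],[405,348]],5.35))
print("fin top front edge h46",g([[235,491],[360,491]],-28.65),"fin foot h12",g([[247,396],[348,396]],5.35))
```

```text
tip lower edge (h=2) [[58.87, -8.53], [58.86, 7.55]]  as top edge (h=10) [[60.07, -8.11], [60.06, 7.16]]
plate front top edge h12 [[39.42, -22.06], [39.4, 21.36]]  front bottom edge h0 [[39.05, -22.89], [39.02, 22.96]]
bolt root h10 [[39.76, -8.47], [39.75, 7.47]] screws h12 [[31.47, -16.59], [31.46, 15.73]]
fin top front edge h46 [[24.91, -7.89], [24.9, 7.22]] fin foot h12 [[23.75, -8.04], [23.75, 7.31]]
```

```bash
cat > fin.py <<'E'
from h import *
az,ti=np.radians([35.5,30.45]); d=np.array([np.cos(az)*np.cos(ti),np.sin(az)*np.cos(ti),np.sin(ti)])
e=np.array([-np.sin(az),np.cos(az),0]); w=np.cross(d,e); lens=np.array([594.8,305.1,206.9])
RT=np.c_[d,-e,-w]; O=R.from_matrix(RT).as_euler('xyz'); ptip=np.array([59.4,-.2,11.35])
tcp=lens-100*d-RT@ptip
def tip(): 
    Rm=R.from_euler('xyz',ctrl.get_tcp_rot()).as_matrix(); t=np.array(ctrl.get_position())+Rm@ptip
    L=np.c_[d,e,w]; err=R.from_matrix(RT.T@Rm).as_rotvec(degrees=True)
    return (L.T@(t-lens)).round(2),err.round(2)
E
python3 - <<'E'
from fin import *
h=np.array([np.cos(az),np.sin(az),0]); pre=tcp-70*h
print(tcp,O,ctrl.ik(pre,O),ctrl.ik(tcp,O))
p=ctrl.get_position(); ctrl.move_linear([p[0],p[1],190],v=150)
ctrl.goto([450,60,200],[np.pi,0,az+.4])
ctrl.goto(pre,O); ctrl.move_linear(tcp,v=60); ctrl.hold(.4)
print(tip(),ctrl.get_opening(),ctrl.get_clock())
for n in("wrist","top","scene"): snap(n,"f"+n)
a=cv2.imread("pics/ftop.png")[170:320,90:290]; b=cv2.imread("pics/fscene.png")[270:420,330:530]
cv2.imwrite("pics/f.png",np.vstack([np.hstack([cv2.resize(i,(400,300),interpolation=cv2.INTER_CUBIC) for i in(a,b)]),cv2.resize(cv2.imread("pics/fwrist.png")[80:380],(800,300)[0:2] if 0 else (640,300))if 0 else cv2.copyMakeBorder(cv2.imread("pics/fwrist.png")[60:360],0,0,0,160,cv2.BORDER_CONSTANT)]))
E
```

```text
[478.36226674 221.80010664 135.902785  ] [ 3.14159265 -0.53145276  0.61959188] [ 0.00670991 -0.23505905  2.29262673  0.47416121  0.69249947  0.64962887] [ 0.12005342 -0.05942726  2.14680628  0.42961893  0.62220133  0.77467778]
(array([-1.0003e+02, -4.0000e-02,  7.0000e-02]), array([-0.01,  0.  ,  0.  ])) 15.169985409823543 29.3333
```

View pics/f.png

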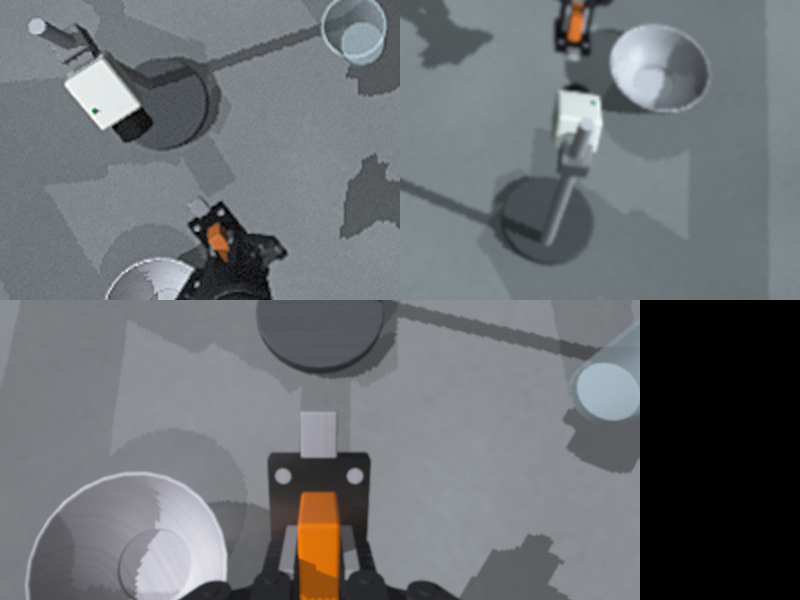

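Run:
```python
from fin import *
t=lens-100*d
print("top tip pred",proj(load("ftop"),[t,lens]),"obs tip ~",[90+195/2,170+202/2])
print("scene tip pred",proj(load("fscene"),[t,lens]),"obs tip ~",[330+173/2,270+57/2])
print(tip(),np.round(ctrl.get_joint_vel(),4),ctrl.get_opening(),ctrl.get_clock())
ctrl.sign_off()
```

```text
top tip pred [[185.93149696 269.66320477]
 [157.90312784 235.35176659]] obs tip ~ [187.5, 271.0]
scene tip pred [[416.05213339 298.31682461]
 [417.20947525 317.90608876]] obs tip ~ [416.5, 298.5]
(array([-9.999e+01, -2.000e-02,  3.000e-02]), array([-0.,  0.,  0.])) [ 0.0012  0.0018  0.0012  0.0004 -0.0002  0.0019] 15.194273063598267 29.4833
the job is handed in; nothing more can be done
```

I handed the job in at about 29.5 s on the robot clock. The latch is held still in front of the inspection camera with its bolt pointing into the lens.

**Corner:** I gripped the latch by the fin and pushed it into the larger corner stop. I then released it there and looked. It was flat and square within about 0.4° by pixel measurement, with no visible gap on either bar. Measured from the picture, the short-bar edge came out within about 1 mm, which is the limit of that view. To settle it, I regripped the latch and pushed about 10 N towards each bar. It moved at most 0.2 mm, so I take it as flush.

**Presentation:** I found the lens from three close wrist views at about (595, 305, 207) mm, azimuth 35.5°, looking down 30.4°. The separate estimates agreed to about 1 mm and 0.4°.

**Final checks:**
- **Tip position:** by the arm's readings and the bolt position measured in the jaws, the bolt tip is at (-100.0, 0.0, 0.0) mm in the lens frame, with the orientation error reading zero. This takes the wrist-camera calibration as exact; it is good to about 2 mm.
- **Scene camera:** agreed with the predicted tip position to about 0.5 pixel.
- **Top camera:** differed by about 2 pixels (roughly 4 mm), but I picked that point by eye on the bolt's upper edge in a coarse picture, so I did not correct for it.

Three of the first force-limited pushes stopped early or stayed weak, so I redid them in small steps while watching the force. The camera, bowl and jar were not touched. The comb and bone stayed well clear of the arm's path, but I did not look at them again at the end.

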